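Reverse the double-ended stake in its holder

ROBOT

A 6-joint arm with a two-finger parallel gripper is mounted at the origin on the work surface. World frame = base frame: x ahead of the robot, y to its left, z up, the work surface at z = 0. Lengths are in m, angles in rad, forces in N, time in s.
With the tool pointing down it reaches from about 0.25 to 0.725 m from the base axis. Payload 4 kg.
Tool frame: the origin (TCP) lies on the front face of the gripper's body, between the roots of the fingers; the fingertips stand 73 mm ahead of it and the grasp point (between the pads) lies 54 mm ahead of it; z points along the fingers, y is the line along which they close (so a half turn about z gives the same grasp; the last joint's range is limited). The gripper opens to 85 mm and grips with 20 to 120 N. Pads are 22 mm wide; open, the fingers measure 114 mm over their backs; the gripper's body (76 mm by 85 mm) begins 54 mm behind the grasp point. The pads swing forward as they close: fully open they stand 13 mm farther back than shut.
Start: joints at [1.209, 0.241, 0.005, 1.335, 0, 1.571], TCP at [0.177, 0.468, 0.304] pointing down, gripper open.
Joint ranges: [-2.72, 2.72], [-1.05, 1.87], [-1.09, 1.28], [-1.99, 2.15], [-1.42, 1.44], [-3.14, 3.14]. Speed limits (rad/s): [2.79, 2.79, 3.14, 3.14, 3.14, 3.14].

INTERFACE

Orientations are given as a unit quaternion [x, y, z, w].
In Python, from workcell import bot gives the robot as it stands. The module is installed in compiled form; this text tells all that it offers.
- The arm moves only by the tool step_arm, never from a script. Its argument "rows" is a list of rows, each a list of 2 entries, a list of its own where there are three numbers: the shift along the tool's x, y, z in mm, then the turn about the tool's z in degrees. A call has 1 to 12 rows; each row is the pose to reach, as a shift and turn from the pose commanded when the call began, along the tool's axes at that moment; what a row does not reach only later rows make up. A row lasts 1/8 s, in which the tool goes at most 62.5 mm and 10.7 degrees, less where a joint would pass 70% of its speed; a pose out of reach is approached as far as the arm can. A call with a gripper value outside its range is refused whole. "claw" is the gripper's target within -1 to 1 (shut at 1, half-way at 0, fully open at -1), set as the call begins (left out, the last holds). The fingers move at their own pace and stop on an object; the grip force is fixed at half the most. Time passes only in rows, so rows that repeat a pose let the fingers close. It gives the time, the measured TCP pose, the force, the opening and the grip force at its end, in the units of the state.
- bot.get_obs(): the state, without advancing time (a new reading comes with each control period).
- bot.camera(name): name is "side" or "top"; returns (picture, depth): 480x640x3 uint8, red, green, blue; 480x640 float32, m along the optical axis (not along the pixel's ray), 0 where there is no reading.
- bot.camera_params(name): a dict with "fx", "fy", "cx", "cy" (pixels), "pose" (4x4, takes a point from camera to world coordinates). Camera axes: x right, y up, looking along -z (the intrinsics and any distortion apply to the point x, -y, -z); pixel columns grow to the right and rows downward; lengths in m; the calibration is good to about 2 mm. A picture is of the moment at which its call begins. camera_params takes no time and is no camera call.
- bot.job_done(): hands the job in; it is judged then, once.
Trained networks look in the newest picture that a camera, given by its name, has taken for a name from the list of things; names that differ only in an ending like _2 or _b are one class to them, and where a whole thing is asked for, a point or a joint stands for the part that bears it (a point fixed in the world has none). Each returns a list of dicts, best first, with "score" (0 to 1); they miss things now and then, are a little off and sometimes report something else, mostly with a low value. They report only what shows in the picture. A call takes as long as a camera call. They do not tell look-alikes from the thing itself.
- bot.trace(target, camera): "pixels" (480x640 bool, what is visible of it) and "uv" ([column, row] in pixels, amid what is visible of it).
The state is a dict: "clock": time; "joint_pos": joint angles; "joint_vel": joint speeds; "tau": joint torques, N m; "eef_pos": TCP position; "tool_rot": TCP orientation; "ft_force": force on the tool from outside, world axes, zero at the start; "ft_torque": the same for the moment, N m; "grip_width": finger opening in m; "grasp_force": force on a finger pad.
Only numpy, scipy, OpenCV 4.12 (cv2) and the standard library are available. Lean on these libraries where they do the work, as an engineer would, in place of code of your own. Each camera call takes 0.05 s, during which the arm holds its last target. There are 200 camera calls.

TASK

Two forming stakes lie in notched holders on the bench. Turn the double-ended one (ball at one end, square head at the other) end for end and lay it back in both notches of its own holder, collar between the posts, so that the square head sticks out at the open end and the ball is at the back plate. Leave the other stake, with the tapered horn, where it is.

Things in the scene. Friction and masses are not known exactly. Their poses are not given: they have to be found in the camera images.
- stake: Steel stake, 208 mm long, 0.3 to 0.6 kg, balanced at its middle: round shank 18 mm thick, 156 mm long; collar 26 mm thick, 52 mm long at its middle (grip here); square head 32x32x24 mm at one end, ball 36 mm across at the other. Origin: centre of the collar, on the axis. y axis: along it to the square head. Starts loose and level in the notches, ball at the open end; lifts straight out.
- square_end (a point): Centre of the flat face of the stake's square head, 102 mm from the stake's origin along its y axis. In the end it must be at the holder's open end (holder y about +102 mm).
- holder: Fixed holder of that stake: base 90x225x12 mm, two posts 70 wide, 14 thick, 75 high, 90 mm clear between them, V notches 45 mm wide at the top. Origin: on the bench midway between the posts. y along the stake to the open end, roughly towards the robot; posts at y = +-52, back plate 85 high at -140 mm. Seated stake: axis 65 mm above bench over x = 0, collar over origin, play 19 mm each way.
- horn_stake: The other stake, to be left alone, in a second holder of the same form: same shank and collar, but a plain tapered horn 50 mm long at one end (towards the open end) and no head at the other. Origin: centre of its collar; y axis along it to the horn.
Things that resemble listed ones, but are neither listed nor needed, are in the scene too. What is shaped like the stake but green is not meant.

How it is judged:
By the outcome, as a careful person would: the job done as asked, in the order asked, and still so for the second after the job is handed in, with the robot touching nothing.
It also fails if it takes over 40 s, if anything falls off the work surface, if the arm or the gripper's body presses on something with over 40 N, if the wrist force passes 120 N, or if a joint passes its speed limit or range.

## Working session

There is one attempt and no reset: what is moved stays moved. The work goes in short steps, Python scripts to look and compute and a tool call to move; the robot and the scene stay as the last step left them, time stands still between calls to the robot, and variables do not carry over. Pictures are saved under pics/ and viewed, at most 10 in all, crops included, and the job is handed in when it is done.

Besides the shell and the picture viewer there is one more tool, called after "Request:" by a JSON object that holds its "name" and its "arguments". step_arm: Moves the arm, as the interface text tells. Its arguments: {"type":"object","properties":{"rows":{"type":"array"},"claw":{"type":"number"}},"required":["rows"]}

```bash
mkdir -p pics; cat > h.py <<'E'
import numpy as np, cv2
from workcell import bot
def look(n):
    rgb,d=bot.camera(n); return rgb,d
def save(rgb,f): cv2.imwrite('pics/'+f,cv2.cvtColor(rgb,cv2.COLOR_RGB2BGR))
def pts(n,d,mask):
    p=bot.camera_params(n); v,u=np.nonzero(mask&(d>0)); z=d[v,u]
    c=np.c_[(u-p['cx'])/p['fx']*z,-(v-p['cy'])/p['fy']*z,-z,np.ones(len(z))]
    return (c@np.array(p['pose']).T)[:,:3],u,v
E
python3 - <<'E'
from h import *
o=bot.get_obs(); print({k:np.round(o[k],3) for k in o})
ims=[]
for n in('top','side'):
    rgb,d=look(n); ims.append(rgb); p=bot.camera_params(n); print(n,{k:np.round(p[k],3) for k in p})
    np.savez(n+'.npz',rgb=rgb,d=d)
    for t in('stake','horn_stake','holder','square_end'):
        for r in bot.trace(t,n):
            P,u,v=pts(n,d,r['pixels'])
            print(t,round(r['score'],2),np.round(r['uv']),len(P),np.round(np.median(P,0),3),np.round(P.min(0),3),np.round(P.max(0),3)) if len(P) else 0
save(ims[0],'top0.png'); save(ims[1],'side0.png')
E
```

```text
{'clock': np.float64(0.0), 'joint_pos': array([ 1.209,  0.241,  0.004,  1.335, -0.   ,  1.571]), 'joint_vel': array([ 0.002,  0.001,  0.002,  0.001, -0.001, -0.002]), 'tau': array([ 1.0000e-03, -3.7232e+01,  2.5241e+01,  1.7000e-02,  0.0000e+00,
        0.0000e+00]), 'eef_pos': array([0.177, 0.467, 0.303]), 'tool_rot': array([ 0.18 ,  0.984, -0.001, -0.   ]), 'ft_force': array([ 0.543, -1.037, -0.305]), 'ft_torque': array([0.036, 0.027, 0.018]), 'grasp_force': np.float64(0.0), 'grip_width': np.float64(0.086)}
top {'fx': np.float64(487.922), 'fy': np.float64(487.922), 'cx': np.float64(327.572), 'cy': np.float64(247.258), 'pose': array([[-0.019,  0.995, -0.097,  0.54 ],
       [-0.999, -0.016,  0.04 ,  0.13 ],
       [ 0.038,  0.098,  0.994,  1.013],
       [ 0.   ,  0.   ,  0.   ,  1.   ]])}
stake 0.86 [150. 300.] 1344 [0.537 0.454 0.026] [ 0.498  0.348 -0.004] [0.577 0.565 0.037]
horn_stake 0.63 [484. 254.] 1094 [ 0.612 -0.214  0.072] [ 0.504 -0.281  0.008] [ 0.71  -0.17   0.083]
holder 0.91 [290. 257.] 3734 [0.621 0.178 0.012] [ 0.5    0.097 -0.001] [0.729 0.272 0.089]
square_end 0.
[... 326 characters left out ...]
0.046,  0.569],
       [-0.047, -0.596,  0.801,  0.895],
       [-0.013,  0.803,  0.596,  0.68 ],
       [ 0.   ,  0.   ,  0.   ,  1.   ]])}
stake 0.81 [363. 432.] 1955 [0.548 0.431 0.028] [ 0.52   0.327 -0.001] [0.581 0.497 0.041]
stake 0.8 [340. 292.] 1939 [0.58  0.212 0.075] [ 0.488  0.054 -0.   ] [0.693 0.262 0.086]
horn_stake 0.85 [329. 167.] 805 [ 0.61  -0.207  0.073] [ 0.501 -0.305  0.002] [ 0.709 -0.165  0.084]
holder 0.73 [313. 306.] 6712 [0.627 0.197 0.016] [ 0.506 -0.011 -0.   ] [0.755 0.276 0.091]
square_end 0.89 [335. 293.] 1982 [0.583 0.21  0.075] [0.478 0.117 0.001] [0.68  0.262 0.086]
square_end 0.67 [357. 434.] 1716 [0.548 0.435 0.028] [0.521 0.357 0.002] [0.579 0.497 0.041]
```

View pics/top0.png

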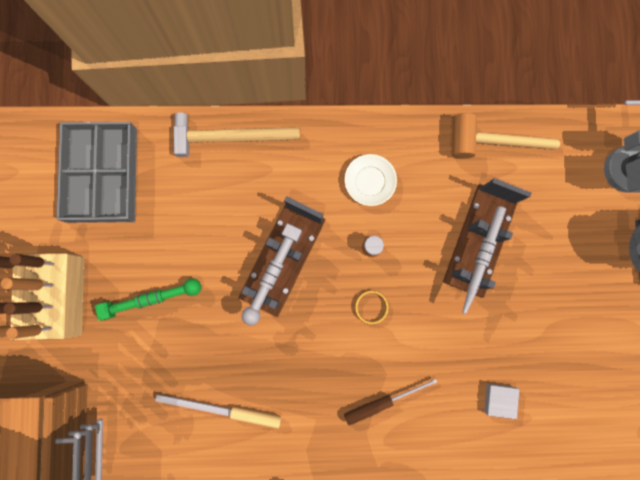

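View pics/side0.png

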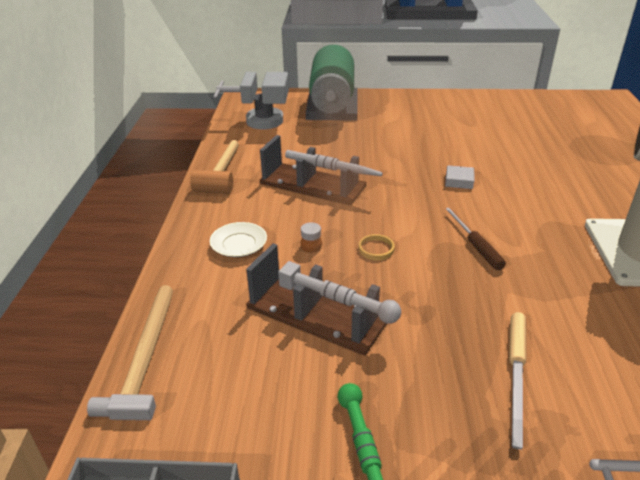

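Candidates: the grey ball/square stake at top (271,275), the green look-alike at (150,298), and the horn stake at (484,254). I choose (271,275): its ball at (251,316) is at the open end and its square head at (291,232) is at the back plate.

```bash
cat > m.py <<'E'
from h import *
def measure(n,rgb,d):
    """stake axis & holder extents"""
    P,u,v=pts(n,d,np.ones(d.shape,bool))
    roi=(P[:,0]>.44)&(P[:,0]<.76)&(P[:,1]>.07)&(P[:,1]<.31)
    P=P[roi];C=rgb[v[roi],u[roi]].astype(int)
    return P,C
E
python3 - <<'E'
from m import *
f=np.load('top.npz');S=np.load('side.npz')
for n,g in(('top',f),('side',S)):
    P,C=measure(n,g['rgb'],g['d'])
    bright=C.mean(1)
    grey=(C.max(1)-C.min(1)<30)
    s=grey&(bright>105)&(P[:,2]>.055)
    Q=P[s]; 
    l=cv2.fitLine(Q[:,:2].astype(np.float32),cv2.DIST_HUBER,0,.01,.01).ravel()
    a=l[:2]; a=a if a[0]<0 else -a; b=np.array([-a[1],a[0]])
    c=l[2:]; t=(Q[:,:2]-c)@a
    print(n,'axis',a,np.degrees(np.arctan2(a[1],a[0])),'c',c,'t',np.percentile(t,[0,1,99,100]))
    T=(P[:,:2]-c)@a; W=(P[:,:2]-c)@b
    for lo in np.arange(-.17,.17,.01):
        k=s&(T>=lo)&(T<lo+.01)
        dk=grey&(bright<=105)&(T>=lo)&(T<lo+.01)&(abs(W)<.06)&(P[:,2]>.035)
        print('%.3f'%lo,k.sum(),np.round(np.r_[np.percentile(W[k],[2,50,98]),np.percentile(P[k,2],[50,98])],3) if k.sum()>3 else '', 'dark',dk.sum(),np.round(np.r_[np.percentile(W[dk],[2,98]),np.percentile(P[dk,2],[50,98])],3) if dk.sum()>3 else '')
a=f['rgb'][180:340,200:360]; b=S['rgb'][235:355,240:420]
im=np.hstack([cv2.resize(a,(400,400),interpolation=3),cv2.resize(b,(400,400),interpolation=3)]);save(im,'crop.png')
E
```

```text
top axis [-0.893486    0.44909096] 153.31462 c [0.59303397 0.1964733 ] t [-0.13429981 -0.13327341  0.11173505  0.11516539]
-0.170 0  dark 0 
-0.160 0  dark 0 
-0.150 0  dark 0 
-0.140 87 [-0.037 -0.001  0.037  0.084  0.087] dark 2 
-0.130 40 [-0.035 -0.005  0.034  0.084  0.087] dark 209 [-0.036  0.039  0.071  0.086]
-0.120 0  dark 0 
-0.110 0  dark 0 
-0.100 0  dark 0 
-0.090 78 [-0.015  0.001  0.016  0.08   0.083] dark 0 
-0.080 86 [-0.015  0.001  0.016  0.08   0.083] dark 0 
-0.070 76 [-0.015  0.     0.015  0.078  0.083] dark 4 [-0.016  0.009  0.062  0.068]
-0.060 47 [-0.009  0.     0.008  0.071  0.075] dark 0 
-0.050 84 [-0.033  0.     0.031  0.072  0.077] dark 93 [-0.034  0.034  0.07   0.077]
-0.040 56 [-0.03   0.     0.03   0.073  0.077] dark 88 [-0.034  0.034  0.068  0.077]
-0.030 50 [-0.009 -0.     0.008  0.071  0.075] dark 0 
-0.020 53 [-0.011 -0.     0.011  0.072  0.078] dark 1 
-0.010 66 [-0.01   0.002  0.012  0.076  0.08 ] dark 4 [-0.013 -0.011  0.071  0.073]
0.000 71 [-0.012  0.001  0.012  0.075  0.079] dark 1 
0.010 66 [-0.012  0.001  0.012  0.075  0.08 ] dark 3 
0.020 6
[... 2232 characters left out ...]
19 [-0.028  0.024  0.067  0.077]
0.050 89 [-0.025  0.004  0.04   0.075  0.079] dark 230 [-0.029  0.031  0.068  0.078]
0.060 64 [-0.002  0.002  0.012  0.074  0.078] dark 272 [-0.028  0.034  0.058  0.078]
0.070 65 [-0.002  0.002  0.011  0.073  0.077] dark 4 [-0.001  0.002  0.063  0.064]
0.080 71 [-0.008 -0.001  0.009  0.076  0.084] dark 9 [-0.007 -0.003  0.063  0.068]
0.090 133 [-0.011 -0.004  0.012  0.08   0.086] dark 8 [-0.01  -0.005  0.06   0.063]
0.100 133 [-0.009 -0.001  0.012  0.077  0.084] dark 19 [-0.009 -0.     0.062  0.067]
0.110 11 [0.001 0.004 0.009 0.074 0.078] dark 11 [-0.002  0.005  0.069  0.071]
0.120 0  dark 0 
0.130 0  dark 0 
0.140 0  dark 0 
0.150 0  dark 0 
0.160 0  dark 0
```

View pics/crop.png

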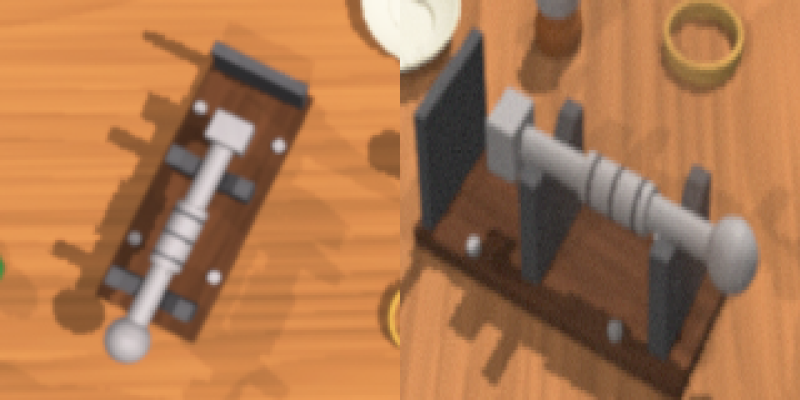

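The crop shows the grey stake with its square head at the back plate and its ball at the open end. The collar sits centred between the posts, with the holder origin at about (0.585, 0.2025) and the open-end axis at 153.3°. Next I move above it.

Request:
{"name": "step_arm", "arguments": {"rows": [[[-60, -13, 0], 6], [[-120, -26, 0], 6], [[-180, -39, 0], 6], [[-240, -52, 0], 6], [[-300, -65, 0], 6], [[-360, -78, 0], 6], [[-420, -91, 20], 6], [[-475, -103, 50], 6], [[-475, -103, 70], 6], [[-475, -103, 70], 6], [[-475, -103, 70], 6]], "claw": -1}}

```text
clock: 1.88
eef_pos: [0.5847, 0.2037, 0.2349]
tool_rot: [0.231, 0.973, 0.0, 0.0]
ft_force: [-0.6, -0.7, -0.1]
grip_width: 0.0857
grasp_force: 0.0
```

```bash
cat >> h.py <<'E'
from scipy.spatial.transform import Rotation as R
def to(target,yaw=153.3):
    o=bot.get_obs(); r=R.from_quat(o['tool_rot']); M=r.as_matrix()
    x=M[:,0]; y=np.degrees(np.arctan2(x[1],x[0]))
    print('t',o['clock'],'pos',np.round(o['eef_pos'],4),'xang',round(y,1),'zax',np.round(M[:,2],3),'j',np.round(o['joint_pos'],2),'F',np.round(o['ft_force'],1),'w',o['grip_width'],'g',o['grasp_force'])
    print('shift mm',np.round(1000*M.T@(np.array(target)-o['eef_pos']),1),'turn',round((y-yaw+180)%360-180,1))
E
python3 - <<'E'
from h import *
to([.585,.2025,.119])
ims=[]
for n in('top','side'): rgb,d=look(n); ims.append(rgb)
save(np.hstack([cv2.resize(ims[0][180:340,200:360],(400,400)),cv2.resize(ims[1][160:360,230:430],(400,400))]),'over.png')
E
```

```text
t 1.875 pos [0.5847 0.2037 0.2349] xang 153.3 zax [ 0.001  0.    -1.   ] j [0.34 0.51 0.22 1.28 0.   0.8 ] F [-0.6 -0.7 -0.1] w 0.08565570645966121 g 0.0
shift mm [ -0.7  -1.  115.9] turn 0.0
```

View pics/over.png

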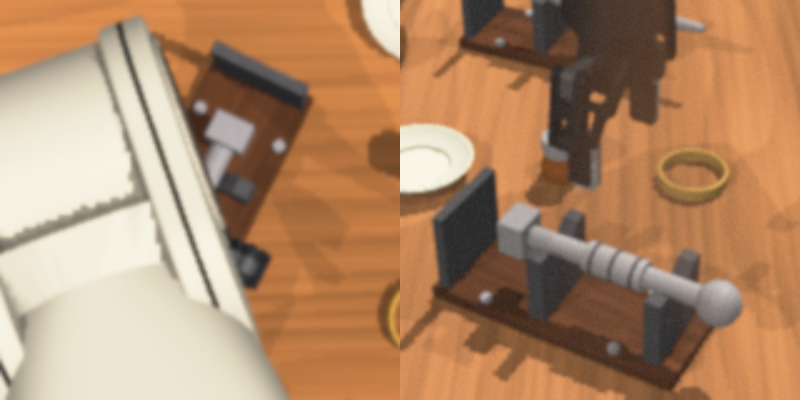

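The gripper hovers over the holder, fingers straddling across the collar, so I descend.

Request:
{"name": "step_arm", "arguments": {"rows": [[[0, -1, 40], 0], [[0, -1, 75], 0], [[0, -1, 100], 0], [[0, -1, 114], 0], [[0, -1, 114], 0], [[0, -1, 114], 0]]}}

```text
clock: 2.72
eef_pos: [0.5852, 0.2028, 0.1216]
tool_rot: [0.231, 0.973, 0.001, 0.001]
ft_force: [0.1, 0.3, -0.0]
grip_width: 0.0853
grasp_force: 0.0
```

```bash
python3 - <<'E'
from h import *
to([.585,.2025,.119])
rgb,d=look('side')
save(cv2.resize(rgb[200:380,230:430],(800,600)),'down.png')
E
```

```text
t 2.725 pos [0.5852 0.2028 0.1216] xang 153.3 zax [ 0.003  0.001 -1.   ] j [ 0.33  0.6   0.06  1.03 -0.    0.8 ] F [ 0.1  0.3 -0. ] w 0.0853226935421505 g 0.0
shift mm [ 0.  -0.4  2.6] turn -0.0
```

View pics/down.png

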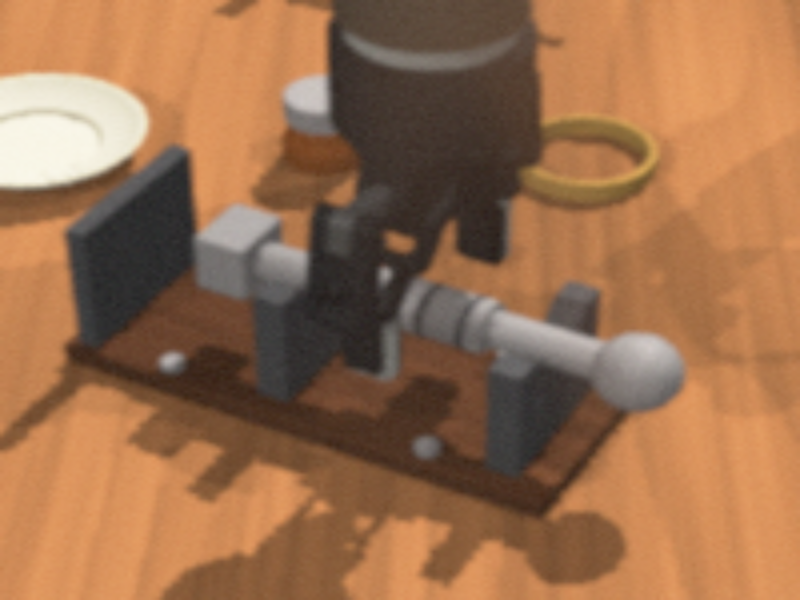

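The open fingers straddle the collar: the near finger is at (365,290), with the offset expected for being centred, and it is clear of both posts. Close.

Request:
{"name": "step_arm", "arguments": {"rows": [[[0, 0, 2], 0], [[0, 0, 2], 0], [[0, 0, 2], 0], [[0, 0, 2], 0], [[0, 0, 2], 0], [[0, 0, 2], 0], [[0, 0, 2], 0], [[0, 0, 2], 0]], "claw": 1}}

```text
clock: 3.78
eef_pos: [0.5851, 0.2034, 0.1185]
tool_rot: [0.231, 0.973, 0.001, 0.001]
ft_force: [1.4, 4.8, 1.1]
grip_width: 0.0243
grasp_force: 58.8
```

Request:
{"name": "step_arm", "arguments": {"rows": [[[0, 0, -10], 0], [[0, 0, -30], 0], [[0, 0, -60], 0], [[0, 0, -90], 0], [[0, 0, -110], 0], [[0, 0, -110], 0], [[0, 0, -110], 0]]}}

```text
clock: 4.65
eef_pos: [0.5833, 0.2015, 0.2261]
tool_rot: [0.231, 0.973, -0.001, -0.001]
ft_force: [0.6, -0.6, -6.5]
grip_width: 0.024
grasp_force: 59.2
```

```bash
python3 - <<'E'
from h import *
to([.585,.2035,.119])
rgb,d=look('side')
save(cv2.resize(rgb[140:380,210:450],(600,600)),'lift.png')
E
```

```text
t 4.65 pos [0.5833 0.2015 0.2261] xang 153.2 zax [-0.003 -0.002 -1.   ] j [ 0.33  0.52  0.21  1.27 -0.    0.8 ] F [ 0.6 -0.6 -6.5] w 0.024012627167713258 g 59.226393699645996
shift mm [ -0.9   2.9 107.1] turn -0.1
```

View pics/lift.png

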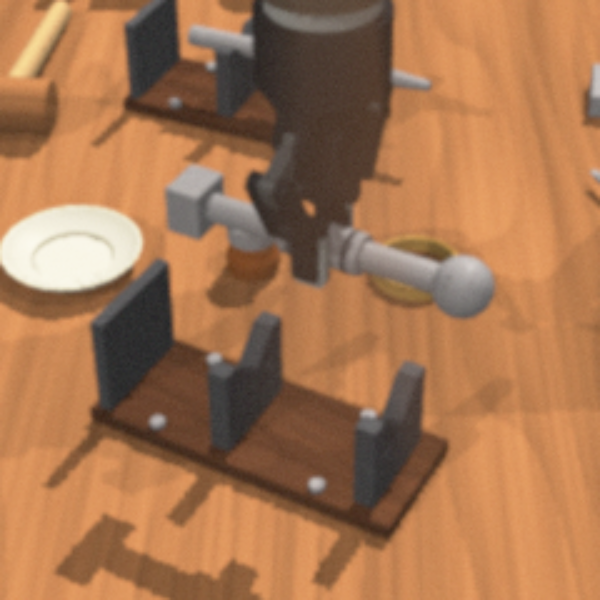

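The stake is held level and clear of the holder, with the square at (195,200) and the ball at (465,285). Turn by −180°, keeping joint 6 in range.

Request:
{"name": "step_arm", "arguments": {"rows": [[[0, 0, 0], -4], [[0, 0, 0], -12], [[0, 0, 0], -22], [[0, 0, 0], -32], [[0, 0, 0], -42], [[0, 0, 0], -52], [[0, 0, 0], -62], [[0, 0, 0], -72], [[0, 0, 0], -80], [[0, 0, 0], -86], [[0, 0, 0], -90], [[0, 0, 0], -90]]}}

```text
clock: 6.2
eef_pos: [0.5835, 0.202, 0.2262]
tool_rot: [-0.524, 0.852, 0.0, -0.002]
ft_force: [0.1, -0.5, -5.1]
grip_width: 0.0236
grasp_force: 59.2
```

Request:
{"name": "step_arm", "arguments": {"rows": [[[0, 0, 0], -4], [[0, 0, 0], -12], [[0, 0, 0], -22], [[0, 0, 0], -32], [[0, 0, 0], -42], [[0, 0, 0], -52], [[0, 0, 0], -62], [[0, 0, 0], -72], [[0, 0, 0], -80], [[0, 0, 0], -86], [[0, 0, 0], -90], [[0, 0, 0], -90]]}}

```text
clock: 7.7
eef_pos: [0.5839, 0.2021, 0.227]
tool_rot: [0.973, -0.232, -0.001, 0.001]
ft_force: [-0.1, -0.6, -5.8]
grip_width: 0.0241
grasp_force: 59.2
```

```bash
cat > chk.py <<'E'
from m import *
import sys
to([.585,.2035,.119],-26.7)
rgb,d=look('top'); P,C=measure('top',rgb,d)
a=np.array([-.8935,.4491]); b=np.array([-a[1],a[0]]); c=np.array([.585,.2005])
T=(P[:,:2]-c)@a; W=(P[:,:2]-c)@b; s=(P[:,2]>float(sys.argv[1]))&(P[:,2]<float(sys.argv[2]))&(abs(W)<.03)
for lo in np.arange(-.12,.12,.01):
    k=s&(T>=lo)&(T<lo+.01)
    if k.sum()>5: print('%.2f'%lo,k.sum(),np.round(1000*np.r_[np.percentile(W[k],[3,50,97]),np.percentile(P[k,2],[50,97])]),'T',np.round(1000*np.r_[T[k].min(),T[k].max()]))
rgb2,d2=look('side')
save(np.hstack([cv2.resize(rgb[180:340,200:360],(400,400)),cv2.resize(rgb2[140:380,210:450],(400,400))]),sys.argv[3])
E
python3 chk.py .13 .21 flip.png
```

```text
t 7.7 pos [0.5839 0.2021 0.227 ] xang -26.8 zax [-0.002 -0.001 -1.   ] j [ 0.33  0.52  0.21  1.27 -0.   -2.34] F [-0.1 -0.6 -5.8] w 0.02412357252407811 g 59.15661334991455
shift mm [  0.4  -1.9 108. ] turn -0.1
-0.11 21 [ -7.   3.  12. 180. 184.] T [-105. -100.]
-0.10 90 [-12.   3.  16. 186. 190.] T [-100.  -90.]
-0.09 118 [-14.   4.  18. 187. 191.] T [-90. -80.]
-0.08 97 [-11.   2.  15. 183. 190.] T [-80. -70.]
-0.07 59 [ -6.   2.   9. 180. 183.] T [-70. -60.]
-0.06 34 [ -1.   6.  10. 180. 183.] T [-60. -50.]
```

View pics/flip.png

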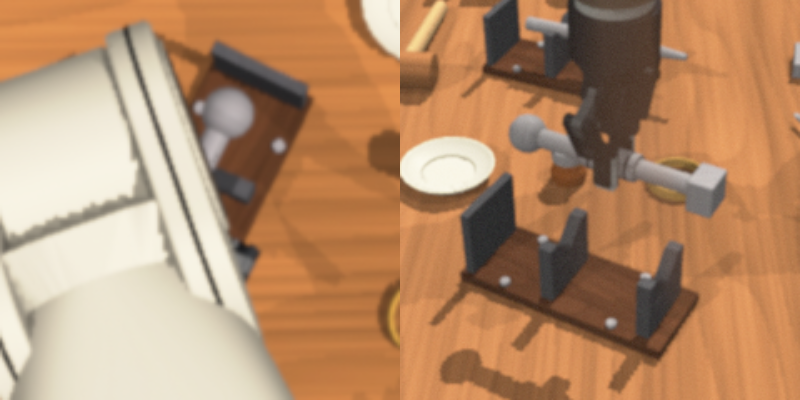

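Flipped: the ball is at the back (227,112 in the left crop) and the square is at the open end (708,190 in the right crop). The stake is level and about 2 mm off laterally, so I shift y by −2 and lower.

Request:
{"name": "step_arm", "arguments": {"rows": [[[0, -2, 20], 0], [[0, -2, 50], 0], [[0, -2, 75], 0], [[0, -2, 90], 0], [[0, -2, 100], 0], [[0, -2, 105], 0], [[0, -2, 108], 0], [[0, -2, 108], 0], [[0, -2, 108], 0]]}}

```text
clock: 8.93
eef_pos: [0.5856, 0.2042, 0.1206]
tool_rot: [0.973, -0.231, 0.001, -0.0]
ft_force: [0.3, -0.5, -5.8]
grip_width: 0.0246
grasp_force: 59.2
```

```bash
python3 chk.py .05 .1 low.png
```

```text
t 8.925 pos [0.5856 0.2042 0.1206] xang -26.7 zax [ 0.001  0.    -1.   ] j [ 0.34  0.6   0.06  1.03 -0.   -2.34] F [ 0.3 -0.5 -5.8] w 0.024586701678527337 g 59.21918034553528
shift mm [-0.2  0.9  1.6] turn -0.0
-0.11 18 [-10.  -2.   7.  74.  79.] T [-104. -100.]
-0.10 77 [-15.   0.  14.  80.  85.] T [-100.  -90.]
-0.09 94 [-17.   0.  15.  81.  85.] T [-90. -80.]
-0.08 73 [-14.  -1.  13.  76.  83.] T [-80. -70.]
-0.07 47 [-9.  0.  7. 74. 77.] T [-70. -60.]
-0.06 69 [-1. 13. 29. 72. 77.] T [-59. -50.]
-0.05 42 [ 7. 19. 29. 70. 77.] T [-50. -44.]
```

View pics/low.png

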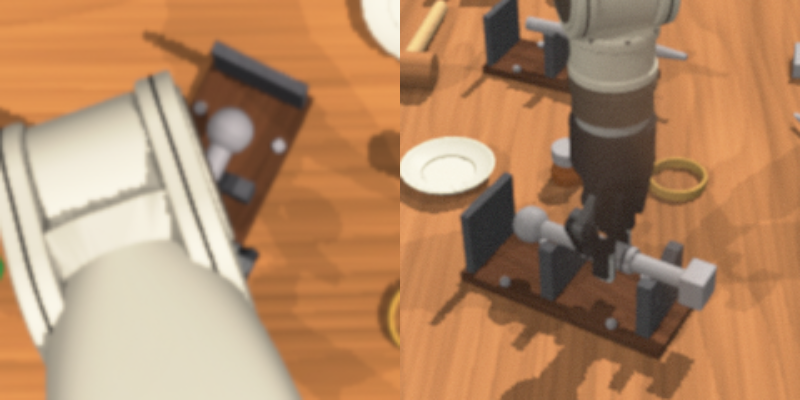

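Now centred (W≈0), 1–2 mm above the seat, and level. I lower until contact, then open.

Request:
{"name": "step_arm", "arguments": {"rows": [[[0, 0, 1], 0], [[0, 0, 2], 0], [[0, 0, 2], 0], [[0, 0, 2], 0]]}}

```text
clock: 9.52
eef_pos: [0.5854, 0.2041, 0.1189]
tool_rot: [0.973, -0.231, 0.0, -0.0]
ft_force: [-4.2, -0.7, 4.8]
grip_width: 0.0244
grasp_force: 60.2
```

Request:
{"name": "step_arm", "arguments": {"rows": [[[0, 0, 0], 0], [[0, 0, 0], 0], [[0, 0, 0], 0], [[0, 0, 0], 0], [[0, 0, 0], 0], [[0, 0, 0], 0], [[0, 0, 0], 0], [[0, 0, 0], 0]], "claw": -1}}

```text
clock: 10.52
eef_pos: [0.5852, 0.204, 0.1179]
tool_rot: [0.973, -0.231, -0.0, 0.0]
ft_force: [0.1, 0.0, -0.8]
grip_width: 0.0857
grasp_force: 0.0
```

Request:
{"name": "step_arm", "arguments": {"rows": [[[0, 0, -15], 0], [[0, 0, -45], 0], [[0, 0, -90], 0], [[0, 0, -130], 0], [[0, 0, -160], 0], [[-50, 0, -170], 0], [[-110, 0, -170], 0], [[-170, 0, -170], 0], [[-220, 0, -170], 0], [[-220, 0, -170], 0], [[-220, 0, -170], 0]]}}

```text
clock: 11.9
eef_pos: [0.3892, 0.3032, 0.289]
tool_rot: [0.973, -0.231, 0.001, -0.001]
ft_force: [0.2, 0.3, -0.3]
grip_width: 0.0852
grasp_force: 0.0
```

```bash
python3 chk.py .05 .1 end.png
```

```text
t 11.9 pos [0.3892 0.3032 0.289 ] xang -26.7 zax [ 0.002  0.001 -1.   ] j [ 0.66  0.23 -0.04  1.29 -0.   -2.01] F [ 0.2  0.3 -0.3] w 0.0851852445341742 g 0.0
shift mm [219.5   1.4 170.3] turn -0.0
-0.11 17 [-7.  1. 10. 74. 76.] T [-104. -100.]
-0.10 76 [-15.   1.  15.  77.  83.] T [-100.  -90.]
-0.09 93 [-16.   1.  17.  79.  84.] T [-90. -80.]
-0.08 76 [-13.   1.  13.  74.  81.] T [-80. -70.]
-0.07 47 [-9.  0.  8. 72. 75.] T [-70. -60.]
-0.06 137 [-27.  -0.  28.  71.  77.] T [-60. -50.]
-0.05 126 [-28.  -0.  28.  71.  76.] T [-50. -40.]
-0.04 49 [-9. -0.  8. 71. 75.] T [-40. -30.]
-0.03 57 [-12.   0.  10.  73.  78.] T [-30. -20.]
-0.02 72 [-12.   0.  12.  75.  79.] T [-20. -10.]
-0.01 67 [-12.   0.  11.  75.  79.] T [-10.  -0.]
-0.00 67 [-13.   1.  11.  74.  79.] T [0. 9.]
0.01 72 [-12.   1.  11.  75.  79.] T [10. 20.]
0.02 65 [-12.  -0.  11.  73.  79.] T [20. 30.]
0.03 49 [-9. -1.  7. 72. 75.] T [31. 40.]
0.04 100 [-27.  -0.  27.  71.  75.] T [40. 50.]
0.05 166 [-28.  -0.  28.  71.  77.] T [50. 60.]
0.06 51 [-10.  -0.   7.  71.  75.] T [60. 70.]
0.07 66 [-13.  -0.  11.  73.  81.] T [70. 80.]
0.08 93 [-14.   1.  15.  80.  83.] T [80. 90.]
0.09 91 [-15.  -0.  15.  80.  83.] T [ 90. 100.]
0.10 20 [-14.  -0.  14.  80.  83.] T [100. 103.]
```

View pics/end.png

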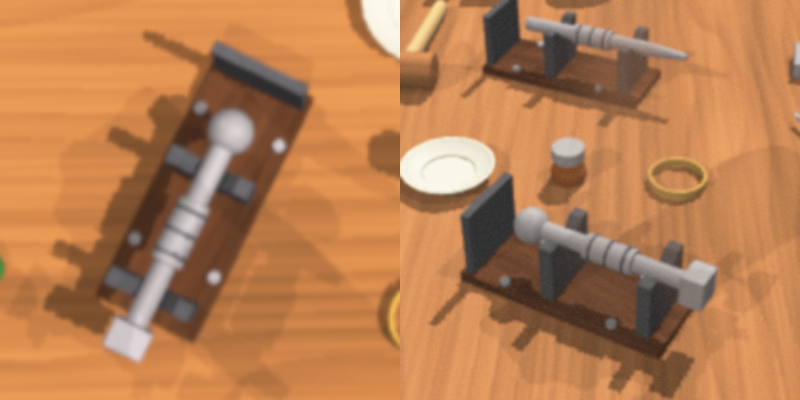

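The stake is seated level in both notches. The ball is at the back plate (232,130), the square head is at the open end (128,340; holder y ≈ +102 mm), the collar is centred, and the horn stake is untouched.

```bash
python3 -c "
from workcell import bot
print(bot.job_done())"
```

```text
the job is handed in; nothing more can be done
None
```

The double-ended stake is turned end for end and seated in both notches of its own holder, square head at the open end and ball at the back plate; the horn stake was not touched, and the job was handed in at about 12 s.

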